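Fetch the bearing from between the tall parts

TASK

In the black parts channel the low bearing cartridge stands between two tall parts, a steel spindle and a square-footed union. Move both tall parts out of the way, standing them in the aluminium side tray, then set the bearing upright in the round recess of the copper hub; only after that put the spindle and the union back, each upright in the very place in the channel where it stood at the start. Set things down rather than dropping them, and leave the flange, the oil bottle and the wrench alone.

Things in the scene. Friction and masses are not known exactly. Their poses are not given: they have to be found in the camera images.
- spindle_mid (a point): Loose steel spindle, standing upright, round, 105 mm tall, 0.38 kg: foot disc 44 mm diameter and 16 mm high, then a plain shank 32 mm in diameter from 20 to 93 mm above its underside, then a 12 mm diameter stub to 105 mm. Point: on the axis, half-way up (52.5 mm above the underside). z is up along the axis. It starts in one of the two end places of the channel (it and the union may be either way round). Grip it by the shank, above the bearing and the channel walls.
- union_mid (a point): Loose water union, standing upright, 95 mm tall, 0.30 kg: square aluminium foot block 38 x 38 mm, 42 mm high, then a round brass neck 30 mm in diameter from 42 to 95 mm. Point: on the axis, half-way up (47.5 mm above the underside). z is up along the axis. It starts in the other end place of the channel. Grip it by the neck.
- bearing_mid (a point): Loose bearing cartridge, a round steel cylinder 44 mm in diameter and 32 mm high with a black seal and a dark bore on top, 0.22 kg, standing in the middle place of the channel. Point: on the axis, half-way up (16 mm above the underside). z is up. About 7 mm is free between it and each channel wall and 12 mm or so between it and each tall part, so fingers reach it only along the channel once both tall parts are away.
- rack: Fixed black parts channel, 200 mm long along its own x, 74 mm wide along y. Origin: centre of the underside, on the work surface (height 0). Its floor is 10 mm above the origin; two side walls along x, 8 mm thick, rise to 45 mm above the origin, 58 mm apart inside; the ends are open. The three parts stand in a row along its x, about 58 mm from centre to centre.
- hub: Fixed copper hub disc, 110 mm in diameter, with a flat brass ring (96 mm outside, 58 mm inside diameter) on top around a recess. Origin: centre of the underside, on the work surface (height 0). The recess floor is 25 mm above the origin, the ring's top 31 mm.
- tray: Fixed empty aluminium side tray, 200 mm along its own x, 120 mm along y, walls 4 mm thick and 14 mm high, floor 4 mm above the origin. Origin: centre of the underside, on the work surface (height 0). Room for both tall parts side by side along x. Hub and tray may be either way round, one to the left of the channel, one to the right.
- flange_mid (a point): Bystander: heavy loose steel flange, 120 mm in diameter, 30 mm high, beyond the channel. Point: its centre, 15 mm up. Leave alone.
- oil_mid (a point): Bystander: small green glass bottle with a black cap, 42 mm in diameter, 95 mm tall, beyond the channel. Point: its centre, half-way up. Leave alone.
- wrench: Bystander: steel wrench, 140 mm long, lying beyond the channel. Origin: on its underside, x along its length. Leave alone.
Not all that is in view belongs to the job. Of the things that look like the part that bears bearing_mid, the smallest one is meant.

How it is judged:
On the way, in this order (a step that is already met when the one before it is completed fails the run):
1. the spindle and the union both stand released in the side tray, the bearing still in the channel (x of spindle_mid in the frame of tray between -0.084 and 0.084 m and y of spindle_mid in the frame of tray between -0.044 and 0.044 m and z of spindle_mid in the frame of tray below 0.0645 m and x of union_mid in the frame of tray between -0.084 and 0.084 m and y of union_mid in the frame of tray between -0.044 and 0.044 m and z of union_mid in the frame of tray below 0.0595 m and linear speed of each of spindle, union below 0.02 m/s and angle between each of spindle_mid, union_mid's own z axis and vertical below 0.1 rad and contact force between the fingers and spindle below 0.05 N and contact force between the fingers and union below 0.05 N and distance of bearing_mid from where it was at the start of the episode below 0.03 m), for 0.2 s.
2. the bearing sits released in the hub's recess while the spindle and the union still stand in the tray (horizontal distance between bearing_mid and hub below 0.009 m and z of bearing_mid in the frame of hub below 0.045 m and linear speed of bearing below 0.02 m/s and angle between bearing_mid's own z axis and vertical below 0.1 rad and contact force between the fingers and bearing below 0.05 N and x of spindle_mid in the frame of tray between -0.084 and 0.084 m and y of spindle_mid in the frame of tray between -0.044 and 0.044 m and z of spindle_mid in the frame of tray below 0.0645 m and x of union_mid in the frame of tray between -0.084 and 0.084 m and y of union_mid in the frame of tray between -0.044 and 0.044 m and z of union_mid in the frame of tray below 0.0595 m), for 0.2 s.
At the end, for the whole second after the job is handed in: The bearing stands upright in the hub's recess (within 9 mm of the hub's axis, down on the recess floor); the spindle and the union each stand upright within 15 mm of where they stood at the start; all three are released and at rest (horizontal distance between bearing_mid and hub below 0.009 m and z of bearing_mid in the frame of hub below 0.045 m and linear speed of each of bearing, spindle, union below 0.02 m/s and angle between each of bearing_mid, spindle_mid, union_mid's own z axis and vertical below 0.1 rad and contact force between the fingers and bearing below 0.05 N and distance of each of spindle_mid, union_mid from where it was at the start of the episode below 0.015 m and contact force between the fingers and spindle below 0.05 N and contact force between the fingers and union below 0.05 N); the robot touches nothing.
It fails at once if the flange, the oil bottle or the wrench is disturbed (moved over 15 mm) (distance of any of flange_mid, oil_mid, wrench from where it was at the start of the episode above 0.015 m).
It fails at once if the spindle is dropped (falls free faster than 0.7 m/s, about 25 mm) (linear speed of spindle above 0.7 m/s and contact force between the fingers and spindle below 0.01 N).
It fails at once if the union is dropped (falls free faster than 0.7 m/s, about 25 mm) (linear speed of union above 0.7 m/s and contact force between the fingers and union below 0.01 N).
It fails at once if the bearing is dropped (falls free faster than 0.7 m/s, about 25 mm) (linear speed of bearing above 0.7 m/s and contact force between the fingers and bearing below 0.01 N).
It also fails if it takes over 144 s, if anything falls off the work surface, if the arm or the gripper's body presses on something with over 40 N, if the wrist force passes 120 N, or if a joint passes its speed limit or range.

ROBOT

A 6-joint arm with a two-finger parallel gripper is mounted at the origin on the work surface. World frame = base frame: x ahead of the robot, y to its left, z up, the work surface at z = 0. Lengths are in m, angles in rad, forces in N, time in s.
With the tool pointing down it reaches from about 0.375 to 0.975 m from the base axis. Payload 3.8 kg.
Tool frame: the origin (TCP) lies at the very end of the fingers, on their centre line; the grasp point (between the pads) lies bot.grasp_offset behind it (bot.grasp_offset is the distance from the TCP to the grasp point, in m); y points along the fingers, x is the direction in which the jaws open and shut, and the axes are right-handed (so a half turn about y gives the same grasp; the last joint's range is limited). The gripper opens to 85 mm and grips with 20 to 120 N. Pads are 22 mm wide; open, the fingers measure 114 mm over their backs; the gripper's body (76 mm by 85 mm) begins 54 mm behind the grasp point. The pads swing forward as they close: fully open they stand 13 mm farther back than shut.
Start: joints at [-1.249, 0.264, 1.604, -0, 1.274, -0.037], TCP at [0.237, -0.632, 0.231] pointing down, gripper open.
Joint ranges: [-2.63, 2.63], [-0.94, 2.18], [0.31, 2.57], [-1.31, 4.45], [0, 2.66], [-2.55, 2.55]. Speed limits (rad/s): [2.57, 2.57, 3.14, 3.14, 3.14, 3.14].

INTERFACE

Orientations are given as a rotation vector (axis times angle).
In Python, from workcell import sensors, read_camera, job, bot gives the robot as it stands.
- The arm moves only by the tool arm_command, never from a script. Its argument "deltas" is a list of rows, each a list of 4 numbers: the shift along the tool's x, y, z in m, then the turn about the tool's y in rad. A call has 1 to 20 rows; each row shifts and turns the commanded pose from where the row before left it, along the tool's axes as they then stand; what a row does not reach is not made up. A row lasts 1/8 s, in which the tool goes at most 62.5 mm and 10.7 degrees, less where a joint would pass 70% of its speed; a pose out of reach is approached as far as the arm can. A call is refused whole if a number of a shift passes 0.0625 or a number of a turn 0.188, either way. A call with a gripper value outside its range is refused whole. "fingers" is the finger opening in m, from 0 to 0.0854, set as the call begins (left out, the last holds). The fingers move at their own pace and stop on an object; "newtons" is the grip in N (left out, the last holds). Time passes only in rows, so rows that do not move let the fingers close. It gives the time, the measured TCP pose, the force and the opening at its end, in the units of the state.
- sensors.read_state(): the state, without advancing time (a new reading comes with each control period).
- read_camera(name): name is "side" or "top"; returns a dict with "color" (400x640x3 uint8, red, green, blue), "vfov" (degrees; the focal length in pixels is half the picture's height over the tangent of half this angle, whatever the lens; pixels are square), "cx", "cy" (the principal point, pixels), "R" (3x3) and "t" (3): a world point X has camera coordinates R X + t. Camera axes: x right, y down, z forward; pixel columns grow to the right and rows downward; lengths in m; the calibration is good to about 2 mm. A picture is of the moment at which its call begins. There is no depth.
- job.finish_job(): hands the job in, once; it reports no verdict.
The state is a dict: "time": time; "q": joint angles; "joint_vel": joint speeds; "joint_torque": joint torques, N m; "tool_pos": TCP position; "tcp_rot": TCP orientation; "wrist_force": force on the tool from outside, world axes, zero at the start; "torque": the same for the moment, N m; "width": opening from 0.0 (shut) to 1.0 (fully open).
Only numpy, scipy, OpenCV 4.12 (cv2) and the standard library are available. Lean on these libraries where they do the work, as an engineer would, in place of code of your own. Each camera call takes 0.05 s, during which the arm holds its last target.

## Working session

There is one attempt and no reset: what is moved stays moved. The work goes in short steps, Python scripts to look and compute and a tool call to move; the robot and the scene stay as the last step left them, time stands still between calls to the robot, and variables do not carry over. Pictures are saved under pics/ and viewed, and the job is handed in when it is done.

Besides the shell and the picture viewer there is one more tool, called after "Request:" in YAML: its name, and indented under it one key for each argument. arm_command: Moves the arm, as the interface text tells. Its arguments: {"type":"object","properties":{"deltas":{"type":"array"},"fingers":{"type":"number"},"newtons":{"type":"number"}},"required":["deltas"]}

```bash
ls; mkdir -p pics
python3 - <<'E'
from workcell import sensors, read_camera, job, bot
import cv2,pickle
print(sensors.read_state(), bot.grasp_offset)
d={}
for n in("side","top"):
    c=read_camera(n); d[n]=c
    cv2.imwrite(f"pics/{n}0.png",c["color"][:,:,::-1]); print(n,c["vfov"],c["cx"],c["cy"],c["R"],c["t"],[k for k in c])
pickle.dump(d,open("cam0.pkl","wb"))
E
```

```text
pics
{'time': 0.0, 'q': array([-1.24886403e+00,  2.64772137e-01,  1.60539682e+00,  4.05725887e-05,
        1.27370394e+00, -3.69043528e-02]), 'joint_vel': array([ 0.0001909 , -0.00045763, -0.00010677, -0.00075746,  0.00139606,
       -0.00163917]), 'joint_torque': array([ 1.94292275e-03, -5.15111518e+01, -3.67313755e+01,  2.41291309e-04,
        1.28470862e-02, -1.79874411e-05]), 'tool_pos': array([ 0.23682263, -0.63129727,  0.22993692]), 'tcp_rot': array([-1.35642272,  0.94223536, -0.9392594 ]), 'wrist_force': array([-0.00728956, -0.52819305,  0.14596319]), 'torque': array([ 0.01766442, -0.01806823, -0.02771389]), 'width': 0.9965226537541738} 0.0187
side 42.76865967131704 309.5286222121737 207.52349995301705 [[ 0.9731757  -0.22997112  0.00650774]
 [-0.17176854 -0.74511445 -0.64443775]
 [ 0.15305109  0.62603333 -0.76462908]] [-0.55703836  0.14343744  1.00120812] ['color', 'vfov', 'cx', 'cy', 'R', 't']
top 52.714270867023295 318.2067866147208 200.84510477072212 [[ 0.13178954 -0.99127443  0.00255236]
 [-0.96475547 -0.12885462 -0.22944145]
 [ 0.22776832  0.02777558 -0.97331912]] [-0.0687328   0.56993495  0.70183124] ['color', 'vfov', 'cx', 'cy', 'R', 't']
```

View pics/side0.png

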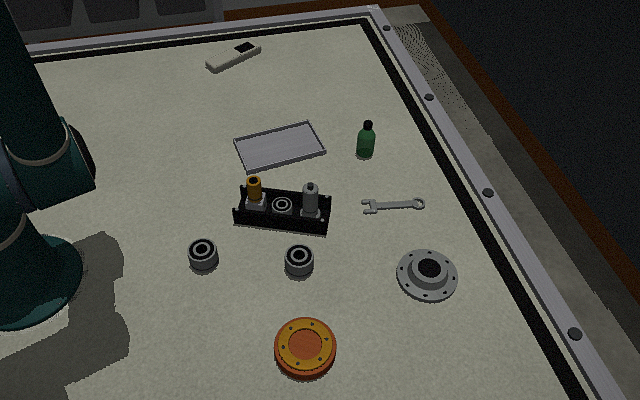

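View pics/top0.png

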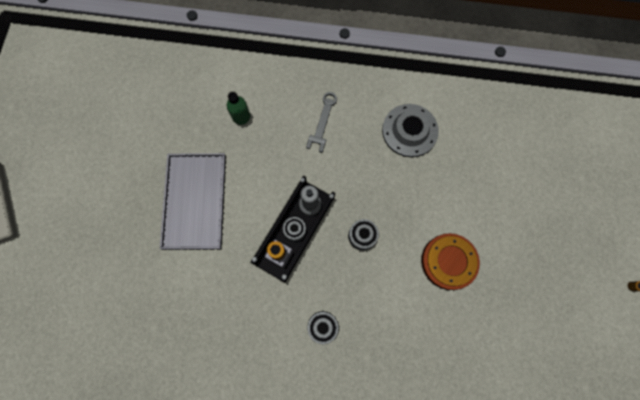

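The side view shows the channel at (283,210), the tray at (280,147) and the hub at (305,347). The union (brass) is at the near-left end (255,190) and the spindle at (310,200). Two larger decoy bearings stand outside. I'll zoom in to measure.

Run:
```python
import cv2,pickle
d=pickle.load(open("cam0.pkl","rb"))
def crop(n,x0,x1,y0,y1,s,o):
    im=d[n]["color"][y0:y1,x0:x1,::-1]
    cv2.imwrite(o,cv2.resize(im,None,fx=s,fy=s,interpolation=cv2.INTER_CUBIC))
crop("side",225,345,115,245,4.5,"pics/s_ch.png") 
crop("top",150,350,140,290,4,"pics/t_ch.png")
```

```text
(no output)
```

View pics/s_ch.png

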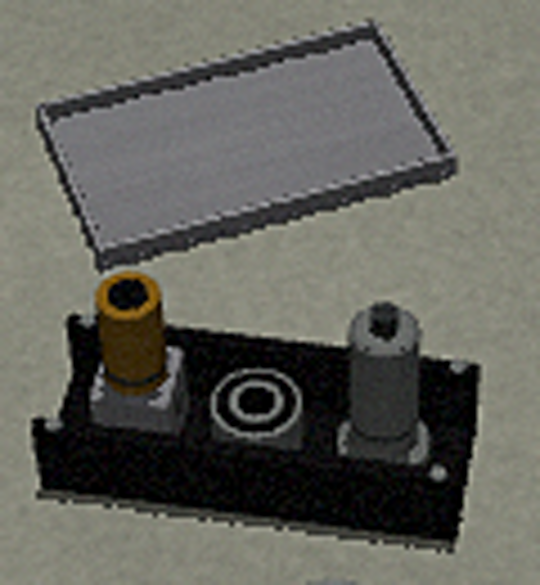

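View pics/t_ch.png

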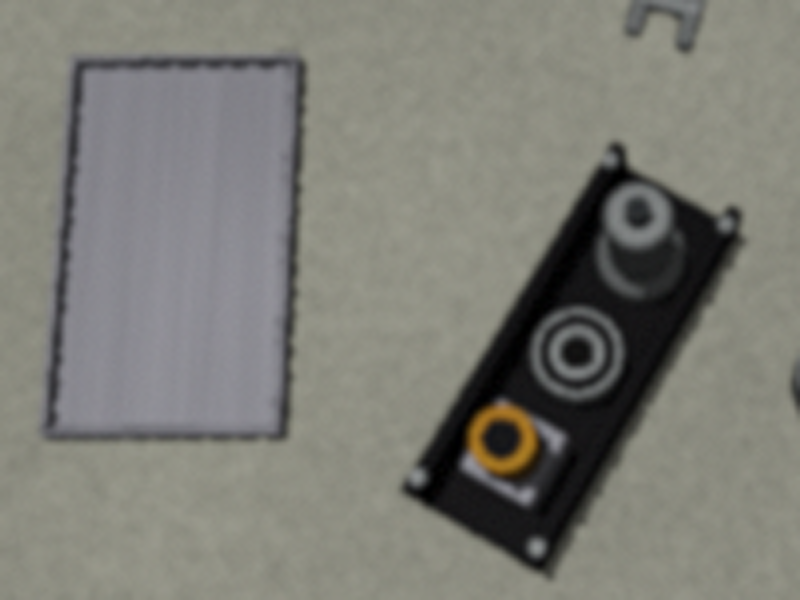

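```bash
cat > h.py <<'E'
import numpy as np,pickle
def ray(c,u,v):
    f=200/np.tan(np.radians(c["vfov"]/2))
    R=np.array(c["R"]);t=np.array(c["t"])
    d=R.T@np.array([(u-c["cx"])/f,(v-c["cy"])/f,1]); o=-R.T@t
    return o,d
def at(c,u,v,z):
    o,d=ray(c,u,v); return o+d*(z-o[2])/d[2]
def tri(c1,p1,c2,p2):
    A=[];b=[]
    for c,p in((c1,p1),(c2,p2)):
        o,d=ray(c,*p); d=d/np.linalg.norm(d); P=np.eye(3)-np.outer(d,d); A.append(P);b.append(P@o)
    return np.linalg.solve(sum(A),sum(b))
def proj(c,X):
    f=200/np.tan(np.radians(c["vfov"]/2)); x=np.array(c["R"])@X+c["t"]
    return f*x[0]/x[2]+c["cx"],f*x[1]/x[2]+c["cy"]
E
python3 - <<'E'
from h import *
np.set_printoptions(precision=4,suppress=True)
d=pickle.load(open("cam0.pkl","rb"))
S=lambda u,v:(225+(u+.5)/4.5-.5,115+(v+.5)/4.5-.5)
T=lambda u,v:(150+(u+.5)/4-.5,140+(v+.5)/4-.5)
for n,s,t,z in [("union",(129,291),(501,440),.105),("spin_stub",(384,310),(639,209),.115),("spin_sh",(384,330),(638,214),.103),("bear",(256,402),(577,352),.042),
 ("bolt0",(90,322),(418,477),.047),("bolt1",(55,425),(537,547),.047),("bolt2",(458,367),(612,159),.047),("bolt3",(438,472),(727,224),.047),
 ("tray nr",(40,110),(45,433),.014),("tray",(373,25),(76,62),.014),("tray",(456,158),(300,60),.014),("tray",(102,255),(283,435),.014)]:
    a=at(d["side"],*S(*s),z);b=at(d["top"],*T(*t),z);print(n,a[:2],b[:2],a[:2]-b[:2],tri(d["side"],S(*s),d["top"],T(*t)))
from cv2 import *
import cv2
for n,b in (("side",(260,350,305,390)),("top",(410,490,220,300))):
    im=d[n]["color"]; x0,x1,y0,y1=b
    hsv=cv2.cvtColor(im,cv2.COLOR_RGB2HSV)[y0:y1,x0:x1]
    m=((hsv[...,0]>17)&(hsv[...,0]<30)&(hsv[...,1]>140)&(hsv[...,2]>60)).astype('uint8')
    m=cv2.morphologyEx(m,cv2.MORPH_OPEN,np.ones((3,3),'uint8'))
    cs,_=cv2.findContours(m,cv2.RETR_EXTERNAL,cv2.CHAIN_APPROX_NONE)
    c=max(cs,key=cv2.contourArea); e=cv2.fitEllipse(cv2.convexHull(c)); u,v=e[0][0]+x0,e[0][1]+y0
    print(n,e,at(d[n],u,v,.031))
    im2=cv2.resize(im[y0:y1,x0:x1,::-1],None,fx=5,fy=5,interpolation=cv2.INTER_CUBIC)
    cv2.ellipse(im2,((e[0][0]*5+2,e[0][1]*5+2),(e[1][0]*5,e[1][1]*5),e[2]),(0,255,0),1)
    cv2.imwrite(f"pics/hub_{n}.png",im2)
a=cv2.imread("pics/hub_side.png");b=cv2.imread("pics/hub_top.png")
h=min(len(a),len(b));cv2.imwrite("pics/hub.png",cv2.resize(np.hstack([a[:h],b[:h]]),None,fx=.9,fy=.9))
E
```

```text
union [0.4709 0.0701] [0.4678 0.0698] [0.0031 0.0003] [0.4693 0.0699 0.105 ]
spin_stub [0.5781 0.024 ] [0.5769 0.0236] [0.0012 0.0004] [0.5775 0.0236 0.1152]
spin_sh [0.578  0.0229] [0.5776 0.0244] [ 0.0004 -0.0014] [0.5782 0.0245 0.1012]
bear [0.5222 0.0459] [0.5207 0.0475] [ 0.0015 -0.0015] [0.5218 0.0477 0.0398]
bolt0 [0.4538 0.1091] [0.451  0.1128] [ 0.0028 -0.0036] [0.4527 0.1136 0.042 ]
bolt1 [0.4284 0.0488] [0.4262 0.0522] [ 0.0021 -0.0034] [0.4274 0.0526 0.0425]
bolt2 [0.6188 0.0416] [0.6177 0.044 ] [ 0.0011 -0.0024] [0.6191 0.0443 0.0437]
bolt3 [ 0.5939 -0.0179] [ 0.5924 -0.0165] [ 0.0016 -0.0015] [ 0.5937 -0.0165  0.0449]
tray nr [0.4525 0.3006] [0.4502 0.3048] [ 0.0023 -0.0042] [0.4517 0.3073 0.0079]
tray [0.6448 0.3291] [0.6422 0.3315] [ 0.0026 -0.0024] [0.6447 0.3335 0.0097]
tray [0.6633 0.2137] [0.6588 0.2157] [ 0.0045 -0.0021] [0.6624 0.2172 0.0098]
tray [0.4684 0.1846] [0.4648 0.1879] [ 0.0036 -0.0033] [0.467  0.1892 0.0091]
side ((44.72052764892578, 39.09539031982422), (50.85945129394531, 54.18759536743164), 87.38626098632812) [ 0.5003 -0.2678  0.031 ]
top ((37.19147872924805, 39.54203796386719), (37.27272033691406, 44.881866455078125), 1.6153470277786255) [ 0.4999 -0.2537  0.031 ]
```

View pics/hub.png

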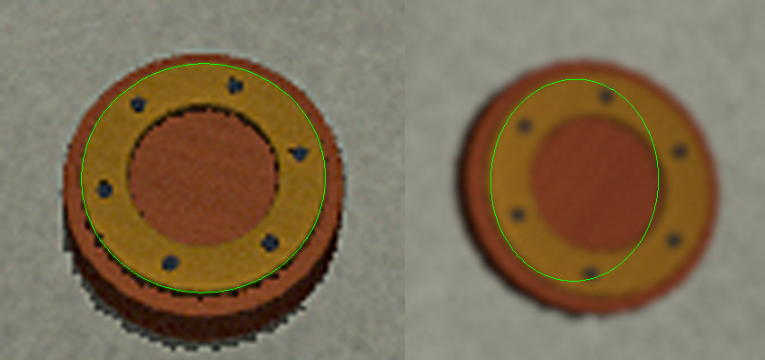

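Run:
```python
from h import *
import cv2
from scipy.spatial.transform import Rotation as Ro
from workcell import sensors
np.set_printoptions(precision=4,suppress=True)
d=pickle.load(open("cam0.pkl","rb"))
im=d["top"]["color"][220:300,410:490]; 
hsv=cv2.cvtColor(im,cv2.COLOR_RGB2HSV); print(hsv[41,20],hsv[41,42],hsv[41,63],hsv[18,42],hsv[41,67])
# whole disc & recess by saturation
for n,b in (("side",(260,350,305,390)),("top",(410,490,220,300))):
    x0,x1,y0,y1=b; im=d[n]["color"][y0:y1,x0:x1]; hsv=cv2.cvtColor(im,cv2.COLOR_RGB2HSV).astype(int)
    g=im[...,1].astype(int)/np.maximum(im[...,0],1)
    sat=hsv[...,1]>120
    m=((g>.55)&sat).astype('uint8'); m=cv2.morphologyEx(m,cv2.MORPH_CLOSE,np.ones((3,3),'uint8'))
    cs,hi=cv2.findContours(m,cv2.RETR_CCOMP,cv2.CHAIN_APPROX_NONE)
    for c in sorted(cs,key=cv2.contourArea)[::-1][:2]:
        e=cv2.fitEllipse(cv2.convexHull(c)); u,v=e[0][0]+x0,e[0][1]+y0
        print(n,e[0][0]+x0,e[0][1]+y0,e[1],at(d[n],u,v,.031)[:2],at(d[n],u,v,.025)[:2])
print("oil cap",at(d["top"],235,97,.09),at(d["side"],368,125,.09)); print("wrench",at(d["top"],316,146,.0)); print("flange",at(d["top"],412,128,.03))
for z in[(363,235),(322,326)]:print("decoy",at(d["top"],*z,.04))
s=sensors.read_state();R=Ro.from_rotvec(s["tcp_rot"]).as_matrix();print(R,s["tool_pos"]);
print(np.degrees(np.arctan2(R[1,0],R[0,0])))
```

```text
[ 18 205 147] [  9 190 118] [ 18 208 125] [ 18 202 126] [ 14 198 117]
side 304.47557830810547 348.0572814941406 (62.231285095214844, 63.56330871582031) [ 0.4983 -0.2748] [ 0.4989 -0.2721]
side 304.7780113220215 343.70344161987305 (31.35817527770996, 34.57658386230469) [ 0.5006 -0.2671] [ 0.5012 -0.2643]
top 452.71727752685547 260.20458602905273 (49.09290313720703, 56.890865325927734) [ 0.5001 -0.2644] [ 0.5008 -0.2663]
top 452.18252182006836 260.5213508605957 (29.340835571289062, 32.04408264160156) [ 0.4993 -0.2634] [ 0.5001 -0.2653]
oil cap [0.7543 0.1958 0.09  ] [0.7553 0.1942 0.09  ]
wrench [0.7085 0.0296 0.    ]
flange [ 0.7632 -0.1651  0.03  ]
decoy [ 0.5244 -0.0868  0.04  ]
decoy [ 0.3471 -0.0301  0.04  ]
[[ 0.3512 -0.0007  0.9363]
 [-0.9363  0.002   0.3512]
 [-0.0021 -1.      0.0001]] [ 0.2368 -0.6314  0.2301]
-69.4408876610088
```

Request:
arm_command:
  deltas:
    - [0, 0, 0, -0.16]
    - [0, 0, 0, -0.16]
    - [0, 0, 0, -0.16]
    - [0, 0, 0, -0.16]
    - [0, 0, 0, -0.17]
    - [0, 0, 0, 0]
    - [0, 0, 0, 0]
  fingers: 0.085
  newtons: 50

```text
time: 0.98
tool_pos: [0.2369, -0.6318, 0.2309]
tcp_rot: [-1.547, 0.318, -0.317]
wrist_force: [0.2, 0.5, 0.0]
width: 0.996
```

```bash
cat > go.py <<'E'
import sys,numpy as np
from scipy.spatial.transform import Rotation as Ro
from workcell import sensors
def go(x,y,z,yaw=-23.0):
    s=sensors.read_state();R=Ro.from_rotvec(s["tcp_rot"]).as_matrix();p=s["tool_pos"]
    a=np.degrees(np.arctan2(R[1,0],R[0,0]))
    print("t%.2f pos"%s["time"],p.round(4),"yaw %.2f"%a,"tilt",R[2].round(4),"q",s["q"].round(2),"F",s["wrist_force"].round(1),"w",round(s["width"]*85.4,1))
    print("total tool shift",(R.T@(np.array([x,y,z])-p)).round(4),"turn",round(-np.radians(yaw-a),4))
if __name__=="__main__": go(*map(float,sys.argv[1:]))
E
python3 go.py .5777 .024 .2
```

```text
t0.97 pos [ 0.2369 -0.6318  0.2309] yaw -23.19 tilt [-5.e-04 -1.e+00  5.e-04] q [-1.25  0.26  1.6  -0.    1.27 -0.84] F [0.2 0.5 0. ] w 85.1
total tool shift [0.055  0.0312 0.737 ] turn -0.0033
```

Request:
arm_command:
  deltas:
    - [0.001, 0, 0.015, 0]
    - [0.002, 0, 0.03, 0]
    - [0.003, 0, 0.045, 0]
    - [0.004, 0, 0.055, 0]
    - [0.004, 0, 0.055, 0]
    - [0.004, 0, 0.055, 0]
    - [0.004, 0, 0.055, 0]
    - [0.004, 0, 0.055, 0]
    - [0.004, 0, 0.055, 0]
    - [0.004, 0, 0.055, 0]
    - [0.004, 0, 0.055, 0]
    - [0.004, 0, 0.055, 0]
    - [0.004, 0, 0.055, 0]
    - [0.004, 0, 0.045, 0]
    - [0.003, 0, 0.03, 0]
    - [0.002, 0.01, 0.015, 0]
    - [0, 0.02, 0.007, -0.003]
    - [0, 0, 0, 0]
    - [0, 0, 0, 0]

```text
time: 3.35
tool_pos: [0.5752, 0.0238, 0.2006]
tcp_rot: [-1.549, 0.315, -0.313]
wrist_force: [-0.2, 0.3, 0.6]
width: 0.997
```

```bash
python3 go.py .5777 .024 .13
python3 - <<'E'
from workcell import read_camera
from h import *
import cv2
o=[]
for n in("side","top"):
    c=read_camera(n); x,y={"side":(280,190),"top":(300,190)}[n]
    x0,y0=x-80,y-75
    o.append(cv2.resize(c["color"][y0:y0+150,x0:x0+160,::-1],None,fx=2.5,fy=2.5,interpolation=cv2.INTER_CUBIC))
cv2.imwrite("pics/p1.png",np.hstack(o))
E
```

```text
t3.35 pos [0.5752 0.0238 0.2006] yaw -22.93 tilt [-1.3e-03 -1.0e+00 -9.0e-04] q [-0.    0.1   1.85 -0.    1.19  0.4 ] F [-0.2  0.3  0.6] w 85.1
total tool shift [0.0023 0.0706 0.0012] turn 0.0013
```

View pics/p1.png

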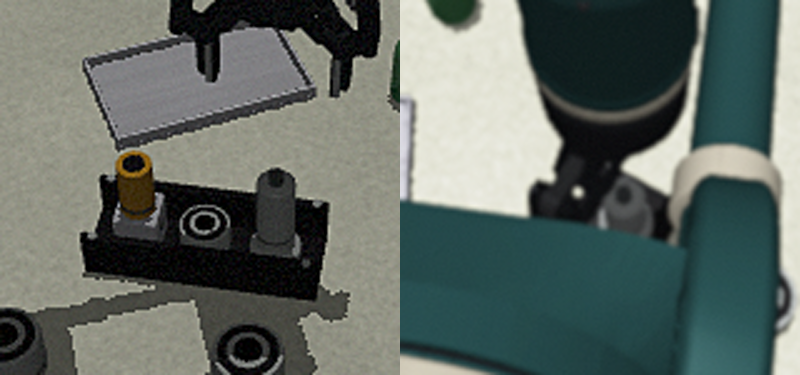

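The fingers straddle the spindle in the side view: tips at about (205,78) and (338,93), spindle top at (275,178). I'm going down.

Request:
arm_command:
  deltas:
    - [0.002, 0.02, 0.001, 0]
    - [0, 0.03, 0, 0]
    - [0, 0.03, 0, 0]
    - [0, 0.02, 0, 0]
    - [0, 0.015, 0, 0]
    - [0, 0.013, 0, 0]
    - [0, 0.012, 0, 0]
    - [0, 0, 0, 0]
    - [0, 0, 0, 0]

```text
time: 4.58
tool_pos: [0.5788, 0.0249, 0.0619]
tcp_rot: [-1.548, 0.312, -0.314]
wrist_force: [0.4, -0.3, 0.7]
width: 0.995
```

```bash
cat > snap.py <<'E'
import sys
from workcell import read_camera
from h import *
import cv2
# snap.py name  su sv  tu tv
a=sys.argv; o=[]
for n,x,y in(("side",int(a[2]),int(a[3])),("top",int(a[4]),int(a[5]))):
    c=read_camera(n); pickle.dump(c,open(f"{a[1]}_{n}.pkl","wb"))
    x0=min(max(x-80,0),480);y0=min(max(y-75,0),250); print(n,x0,y0)
    o.append(cv2.resize(c["color"][y0:y0+150,x0:x0+160,::-1],None,fx=2.5,fy=2.5,interpolation=cv2.INTER_CUBIC))
cv2.imwrite(f"pics/{a[1]}.png",np.hstack(o))
E
python3 snap.py p2 280 190 300 190; python3 go.py .5777 .024 .06
```

```text
side 200 115
top 220 115
t4.67 pos [0.579  0.0249 0.0622] yaw -22.86 tilt [ 1.5e-03 -1.0e+00  7.0e-04] q [-0.    0.25  1.96  0.    0.93  0.4 ] F [-0.8  0.7  0.2] w 85.2
total tool shift [-0.0008  0.0022 -0.0013] turn 0.0024
```

View pics/p2.png

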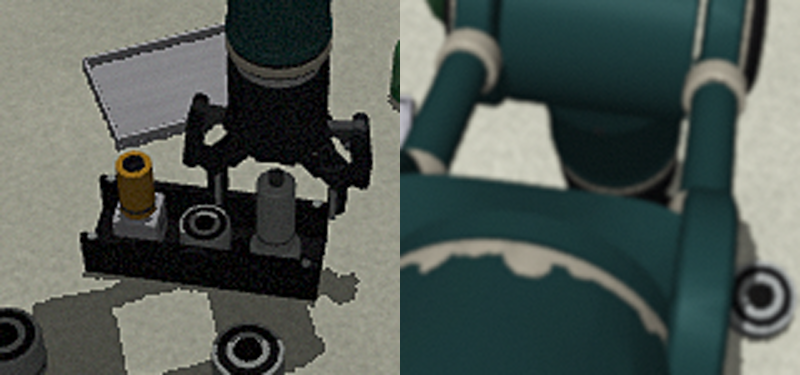

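Both fingertips, at (215,200) and (338,215), sit evenly either side of the shank at (276,205). I'm closing.

Request:
arm_command:
  deltas:
    - [0, 0.001, 0, 0]
    - [0, 0, 0, 0]
    - [0, 0, 0, 0]
    - [0, 0, 0, 0]
    - [0, 0, 0, 0]
    - [0, 0, 0, 0]
    - [0, 0, 0, 0]
    - [0, 0, 0, 0]
  fingers: 0.02
  newtons: 60

```text
time: 5.68
tool_pos: [0.5783, 0.0249, 0.0606]
tcp_rot: [-1.548, 0.313, -0.313]
wrist_force: [-1.7, 0.8, 4.5]
width: 0.363
```

Request:
arm_command:
  deltas:
    - [0, -0.005, 0, 0]
    - [0, -0.01, 0, 0]
    - [0, -0.02, 0, 0]
    - [0, -0.02, 0, 0]
    - [0, -0.02, 0, 0]
    - [0, -0.01, 0, 0]
    - [0, 0, 0, 0]
    - [0, 0, 0, 0]

```text
time: 6.68
tool_pos: [0.5775, 0.0249, 0.1445]
tcp_rot: [-1.548, 0.314, -0.312]
wrist_force: [-0.7, 0.6, -4.3]
width: 0.362
```

```bash
python3 snap.py p3 280 190 300 190; python3 go.py .600 .265 .146
```

```text
side 200 115
top 220 115
t6.78 pos [0.5773 0.0249 0.1441] yaw -22.86 tilt [-2.e-03 -1.e+00 -8.e-04] q [-0.    0.15  1.9   0.    1.09  0.4 ] F [-0.3 -0.2 -5. ] w 30.9
total tool shift [-0.0724 -0.002   0.2301] turn 0.0024
```

View pics/p3.png

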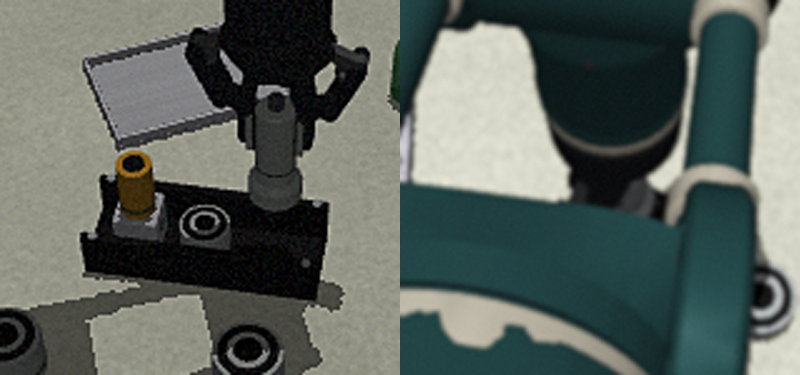

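Request:
arm_command:
  deltas:
    - [-0.003, 0, 0.01, 0]
    - [-0.006, 0, 0.02, 0]
    - [-0.01, 0, 0.03, 0]
    - [-0.012, 0, 0.04, 0]
    - [-0.012, 0, 0.04, 0]
    - [-0.012, 0, 0.04, 0]
    - [-0.009, 0, 0.028, 0]
    - [-0.006, 0, 0.015, 0]
    - [-0.002, 0, 0.007, 0]
    - [0, 0, 0, 0]
    - [0, 0, 0, 0]
    - [0, 0.02, 0, 0]
    - [0, 0.02, 0, 0]
    - [0, 0.015, 0, 0]
    - [0, 0.01, 0, 0]
    - [0, 0, 0, 0]

```text
time: 8.78
tool_pos: [0.6003, 0.2644, 0.0786]
tcp_rot: [-1.55, 0.315, -0.311]
wrist_force: [0.7, 0.6, -4.6]
width: 0.359
```

```bash
python3 go.py .600 .265 .0555; python3 snap.py p4 280 150 200 200
```

```text
t8.78 pos [0.6003 0.2644 0.0786] yaw -22.86 tilt [-0.002  -1.     -0.0019] q [0.38 0.36 1.78 0.   1.01 0.78] F [ 0.7  0.6 -4.6] w 30.7
total tool shift [-0.0004  0.0231  0.0005] turn 0.0024
side 200 75
top 120 125
```

View pics/p4.png

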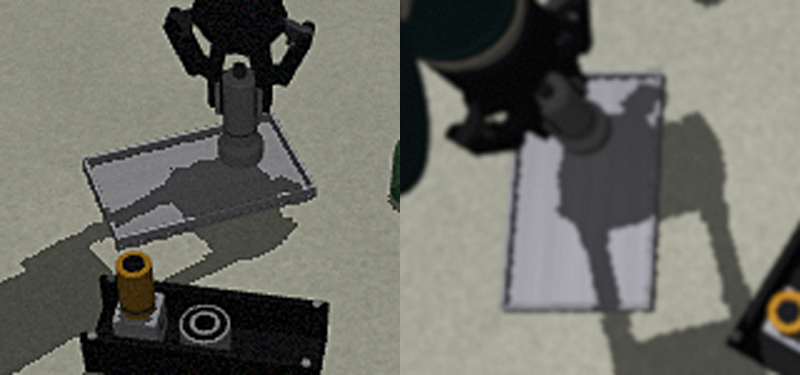

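The spindle hangs over the far half of the tray, well inside the walls. I'm lowering it slowly.

Request:
arm_command:
  deltas:
    - [0, 0.01, 0, 0]
    - [0, 0.006, 0, 0]
    - [0, 0.003, 0, 0]
    - [0, 0.002, 0, 0]
    - [0, 0.001, 0, 0]
    - [0, 0, 0, 0]
    - [0, 0, 0, 0]
    - [0, 0, 0, 0]

```text
time: 9.88
tool_pos: [0.6014, 0.2648, 0.0585]
tcp_rot: [-1.548, 0.313, -0.313]
wrist_force: [-0.3, -0.3, -4.0]
width: 0.358
```

Request:
arm_command:
  deltas:
    - [0, 0.001, 0, 0]
    - [0, 0.001, 0, 0]
    - [0, 0.001, 0, 0]
    - [0, 0, 0, 0]
    - [0, 0, 0, 0]

```text
time: 10.5
tool_pos: [0.6012, 0.2648, 0.0553]
tcp_rot: [-1.548, 0.313, -0.313]
wrist_force: [0.3, -0.7, -3.9]
width: 0.361
```

Request:
arm_command:
  deltas:
    - [0, 0.001, 0, 0]
    - [0, 0, 0, 0]

```text
time: 10.75
tool_pos: [0.6014, 0.2649, 0.0546]
tcp_rot: [-1.548, 0.313, -0.313]
wrist_force: [-0.7, -0.2, -2.2]
width: 0.358
```

Request:
arm_command:
  deltas:
    - [0, 0.0005, 0, 0]
    - [0, 0, 0, 0]

```text
time: 11.0
tool_pos: [0.6015, 0.2649, 0.0546]
tcp_rot: [-1.548, 0.313, -0.313]
wrist_force: [-2.3, -1.0, 3.0]
width: 0.357
```

Request:
arm_command:
  deltas:
    - [0, 0, 0, 0]
    - [0, 0, 0, 0]
    - [0, 0, 0, 0]
    - [0, 0, 0, 0]
    - [0, 0, 0, 0]
    - [0, 0, 0, 0]
    - [0, 0, 0, 0]
  fingers: 0.085

```text
time: 11.88
tool_pos: [0.6012, 0.2647, 0.0538]
tcp_rot: [-1.548, 0.313, -0.313]
wrist_force: [0.1, 0.0, 0.4]
width: 0.997
```

```bash
python3 go.py .4693 .0699 .16
```

```text
t11.88 pos [0.6012 0.2647 0.0538] yaw -22.86 tilt [-0. -1. -0.] q [0.38 0.39 1.79 0.   0.96 0.78] F [0.1 0.  0.4] w 85.2
total tool shift [-0.0458 -0.1062 -0.2308] turn 0.0024
```

Request:
arm_command:
  deltas:
    - [0, -0.01, 0, 0]
    - [0, -0.03, 0, 0]
    - [0, -0.03, 0, 0]
    - [0, -0.03, 0, 0]
    - [0, -0.015, 0, 0]
    - [-0.003, 0, -0.015, 0]
    - [-0.006, 0, -0.03, 0]
    - [-0.008, 0, -0.045, 0]
    - [-0.01, 0, -0.05, 0]
    - [-0.009, 0, -0.045, 0]
    - [-0.006, 0, -0.03, 0]
    - [-0.004, 0, -0.015, 0]
    - [0, 0, 0, 0]
    - [0, 0, 0, 0]

```text
time: 13.62
tool_pos: [0.47, 0.0712, 0.1687]
tcp_rot: [-1.548, 0.313, -0.313]
wrist_force: [0.3, -0.9, -0.1]
width: 0.997
```

```bash
python3 go.py .4693 .0699 .06;python3 snap.py p5 280 150 200 200
```

```text
t13.62 pos [0.47   0.0712 0.1687] yaw -22.85 tilt [ 1.e-04 -1.e+00  5.e-04] q [ 0.1  -0.07  2.09  0.    1.12  0.5 ] F [ 0.3 -0.9 -0.1] w 85.2
total tool shift [-1.000e-04  1.087e-01 -1.500e-03] turn 0.0026
side 200 75
top 120 125
```

View pics/p5.png

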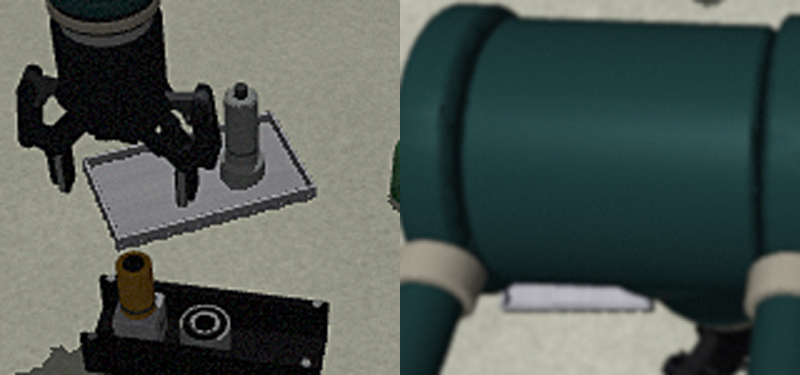

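The spindle stands upright in the tray. I'm descending over the union.

Request:
arm_command:
  deltas:
    - [0, 0.01, 0, 0]
    - [0, 0.02, -0.001, 0]
    - [0, 0.02, 0, 0]
    - [0, 0.01, 0, 0]
    - [0, 0, 0, 0]
    - [0, 0, 0, 0]

```text
time: 14.48
tool_pos: [0.4697, 0.0699, 0.1093]
tcp_rot: [-1.548, 0.312, -0.314]
wrist_force: [0.8, 0.2, 0.2]
width: 0.991
```

```bash
python3 go.py .4693 .0699 .06;python3 snap.py p6 280 180 200 200
```

```text
t14.47 pos [0.4697 0.0699 0.1093] yaw -22.85 tilt [ 8.e-04 -1.e+00  5.e-04] q [ 0.1  -0.    2.14  0.    1.    0.49] F [0.8 0.2 0.2] w 84.7
total tool shift [-0.0004  0.0493 -0.0002] turn 0.0026
side 200 105
top 120 125
```

View pics/p6.png

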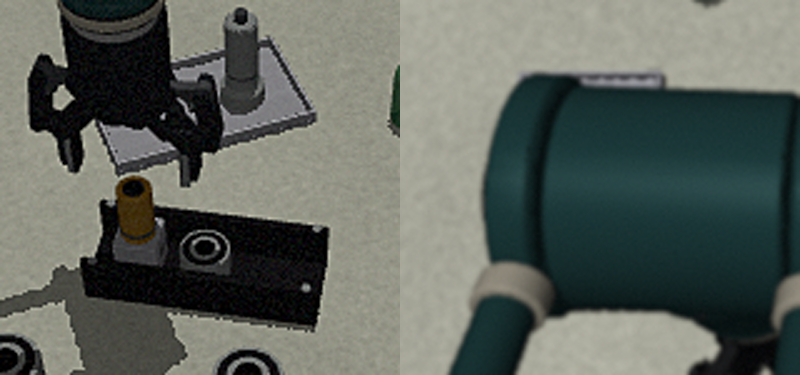

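The fingers straddle the union evenly. I'm continuing down.

Request:
arm_command:
  deltas:
    - [0, 0.015, 0, 0]
    - [0, 0.015, 0, 0]
    - [0, 0.01, 0, 0]
    - [0, 0.008, 0, 0]
    - [0, 0.001, 0, 0]
    - [0, 0, 0, 0]
    - [0, 0, 0, 0]

```text
time: 15.45
tool_pos: [0.4696, 0.0699, 0.0603]
tcp_rot: [-1.548, 0.312, -0.314]
wrist_force: [0.1, -0.4, -0.0]
width: 0.996
```

```bash
python3 go.py .4693 .0699 .06;python3 snap.py p7 280 180 200 200
```

```text
t15.45 pos [0.4696 0.0699 0.0603] yaw -22.86 tilt [ 9.e-04 -1.e+00  5.e-04] q [0.1  0.06 2.18 0.   0.9  0.49] F [ 0.1 -0.4 -0. ] w 85.0
total tool shift [-0.0003  0.0003 -0.0001] turn 0.0025
side 200 105
top 120 125
```

View pics/p7.png

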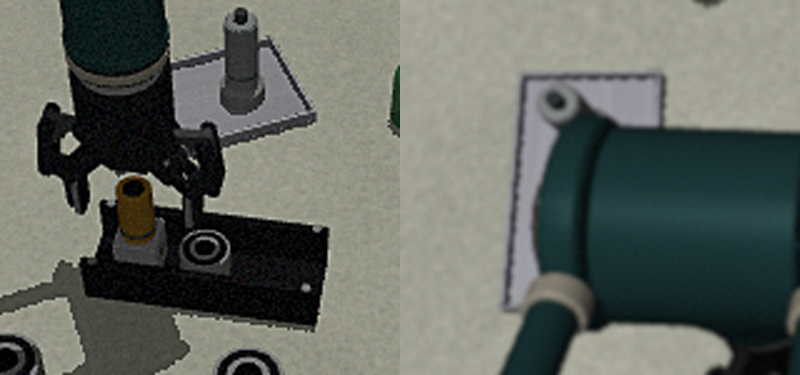

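Request:
arm_command:
  deltas:
    - [0, 0, 0, 0]
    - [0, 0, 0, 0]
    - [0, 0, 0, 0]
    - [0, 0, 0, 0]
    - [0, 0, 0, 0]
    - [0, 0, 0, 0]
    - [0, 0, 0, 0]
    - [0, 0, 0, 0]
  fingers: 0.02

```text
time: 16.55
tool_pos: [0.4694, 0.0698, 0.06]
tcp_rot: [-1.548, 0.313, -0.313]
wrist_force: [0.5, -0.5, 1.7]
width: 0.336
```

Request:
arm_command:
  deltas:
    - [0, -0.005, 0, 0]
    - [0, -0.01, 0, 0]
    - [0, -0.02, 0, 0]
    - [0, -0.02, 0, 0]
    - [0, -0.02, 0, 0]
    - [0, -0.01, 0, 0]
    - [0, 0, 0, 0]
    - [0, 0, 0, 0]

```text
time: 17.55
tool_pos: [0.4684, 0.0697, 0.1439]
tcp_rot: [-1.548, 0.314, -0.312]
wrist_force: [-0.0, 0.2, -3.2]
width: 0.336
```

```bash
python3 go.py .511 .252 .146;python3 snap.py p8 280 180 200 200
```

```text
t17.55 pos [0.4684 0.0697 0.1439] yaw -22.86 tilt [-1.4e-03 -1.0e+00 -7.0e-04] q [ 0.1  -0.05  2.11  0.    1.07  0.49] F [-0.   0.2 -3.2] w 28.7
total tool shift [-0.0315 -0.0022  0.1845] turn 0.0024
side 200 105
top 120 125
```

View pics/p8.png

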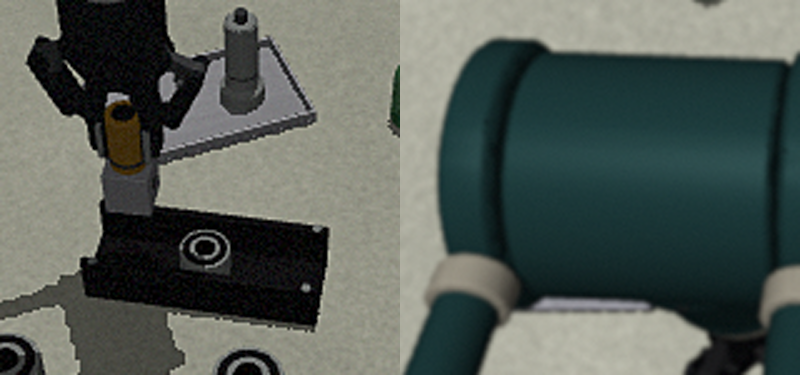

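The union is lifted, and the bearing still stands at (205,247). I'm moving the union to the tray's near half.

Request:
arm_command:
  deltas:
    - [-0.002, 0, 0.01, 0]
    - [-0.004, 0, 0.025, 0]
    - [-0.006, 0, 0.035, 0]
    - [-0.007, 0, 0.04, 0]
    - [-0.006, 0, 0.035, 0]
    - [-0.004, 0, 0.025, 0]
    - [-0.002, 0, 0.0145, 0]
    - [0, 0, 0, 0]
    - [0, 0, 0, 0]
    - [0, 0.02, 0, 0]
    - [0, 0.02, 0, 0]
    - [0, 0.02, 0, 0]
    - [0, 0.01, 0, 0]
    - [0, 0.008, 0, 0]
    - [0, 0, 0, 0]
    - [0, 0, 0, 0]

```text
time: 19.65
tool_pos: [0.5128, 0.2521, 0.0674]
tcp_rot: [-1.547, 0.312, -0.314]
wrist_force: [-1.1, -0.6, -2.7]
width: 0.339
```

```bash
python3 go.py .511 .252 .054;python3 snap.py p9 280 160 200 200
```

```text
t19.65 pos [0.5128 0.2521 0.0674] yaw -22.86 tilt [ 9.e-04 -1.e+00  9.e-04] q [0.41 0.23 1.98 0.   0.94 0.81] F [-1.1 -0.6 -2.7] w 28.9
total tool shift [-0.0016  0.0134 -0.0008] turn 0.0024
side 200 85
top 120 125
```

View pics/p9.png

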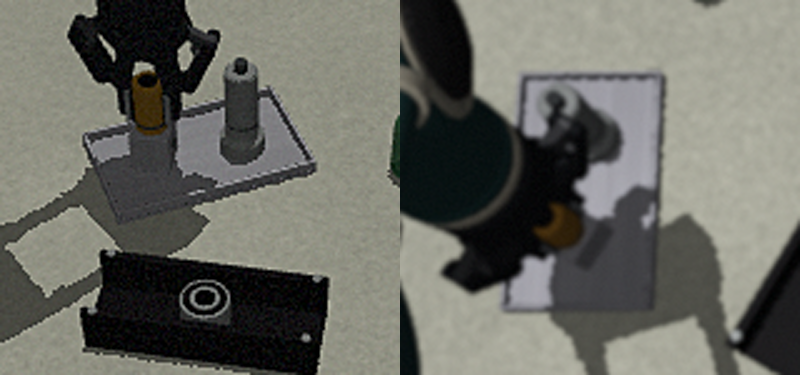

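Request:
arm_command:
  deltas:
    - [0, 0.005, 0, 0]
    - [0, 0.003, 0, 0]
    - [0, 0.002, 0, 0]
    - [0, 0.001, 0, 0]
    - [0, 0, 0, 0]
    - [0, 0, 0, 0]

```text
time: 20.5
tool_pos: [0.5123, 0.2519, 0.0559]
tcp_rot: [-1.548, 0.313, -0.313]
wrist_force: [-1.0, 0.5, -2.5]
width: 0.335
```

Request:
arm_command:
  deltas:
    - [0, 0.001, 0, 0]
    - [0, 0.001, 0, 0]
    - [0, 0, 0, 0]

```text
time: 20.88
tool_pos: [0.5123, 0.2519, 0.054]
tcp_rot: [-1.548, 0.313, -0.313]
wrist_force: [-0.6, -0.9, -0.4]
width: 0.336
```

Request:
arm_command:
  deltas:
    - [0, 0.0005, 0, 0]
    - [0, 0, 0, 0]

```text
time: 21.12
tool_pos: [0.5124, 0.252, 0.054]
tcp_rot: [-1.548, 0.313, -0.313]
wrist_force: [-2.5, -1.3, 5.1]
width: 0.335
```

Request:
arm_command:
  deltas:
    - [0, 0, 0, 0]
    - [0, 0, 0, 0]
    - [0, 0, 0, 0]
    - [0, 0, 0, 0]
    - [0, 0, 0, 0]
  fingers: 0.06

```text
time: 21.75
tool_pos: [0.5122, 0.2518, 0.0532]
tcp_rot: [-1.548, 0.313, -0.313]
wrist_force: [1.0, -0.6, 0.7]
width: 0.699
```

Request:
arm_command:
  deltas:
    - [0, -0.01, 0, 0]
    - [0, -0.03, 0, 0]
    - [0, -0.03, 0, 0]
    - [0, -0.03, 0, 0]
    - [0, -0.015, 0, 0]
    - [0, 0, 0, 0]
    - [0, 0, 0, 0]

```text
time: 22.62
tool_pos: [0.5114, 0.2515, 0.167]
tcp_rot: [-1.549, 0.314, -0.312]
wrist_force: [-0.0, -0.6, -0.2]
width: 0.702
```

```bash
python3 go.py .5215 .0470 .169;python3 snap.py p10 280 160 200 200
```

```text
t22.62 pos [0.5114 0.2515 0.167 ] yaw -22.86 tilt [-0.0014 -1.     -0.0014] q [0.41 0.12 1.9  0.   1.13 0.81] F [-0.  -0.6 -0.2] w 60.0
total tool shift [ 0.0888 -0.0019 -0.1845] turn 0.0024
side 200 85
top 120 125
```

View pics/p10.png

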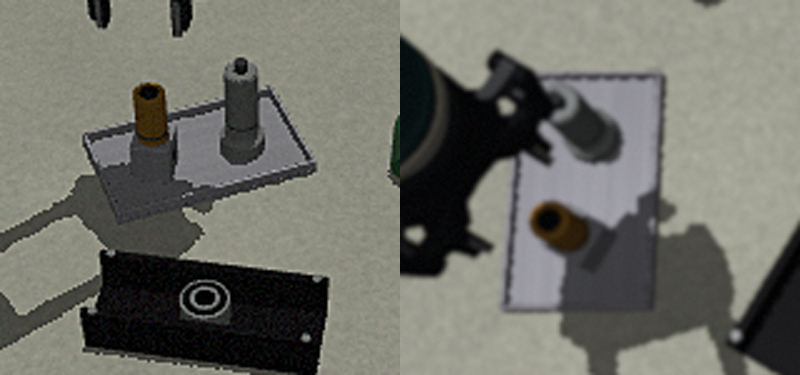

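Both tall parts stand upright in the tray, union top at (149,92) and spindle top at (240,65). Next is the bearing.

Request:
arm_command:
  deltas:
    - [0.004, 0, -0.01, 0]
    - [0.012, 0, -0.025, 0]
    - [0.018, 0, -0.035, 0]
    - [0.02, 0, -0.04, 0]
    - [0.018, 0, -0.04, 0]
    - [0.012, 0, -0.025, 0]
    - [0.005, 0, -0.0095, 0.002]
    - [0, 0, 0, 0]
    - [0, 0.03, 0, 0]
    - [0, 0.03, 0, 0]
    - [0, 0.02, 0, 0]
    - [0, 0.01, 0, 0]
    - [0, 0, 0, 0]
    - [0, 0, 0, 0]
  fingers: 0.075

```text
time: 24.48
tool_pos: [0.5234, 0.0476, 0.0792]
tcp_rot: [-1.547, 0.313, -0.315]
wrist_force: [-0.4, -0.3, 0.5]
width: 0.877
```

```bash
python3 go.py .5215 .0467 .016;python3 snap.py p11 280 180 200 200
```

```text
t24.48 pos [0.5234 0.0476 0.0792] yaw -22.95 tilt [ 1.4e-03 -1.0e+00  8.0e-04] q [0.04 0.13 2.07 0.   0.94 0.44] F [-0.4 -0.3  0.5] w 74.9
total tool shift [-0.0015  0.0632 -0.0017] turn 0.0009
side 200 105
top 120 125
```

View pics/p11.png

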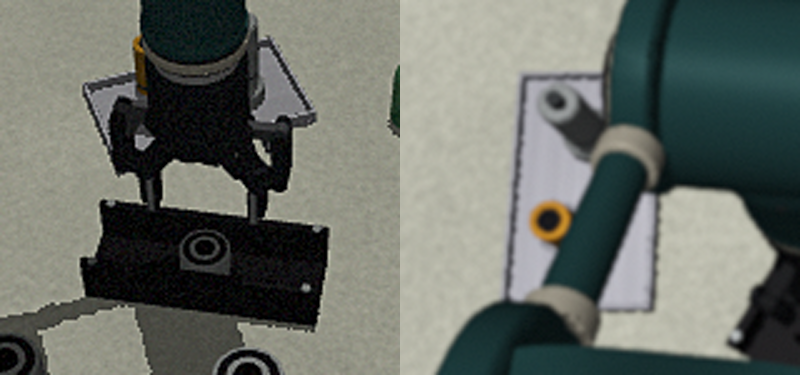

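Request:
arm_command:
  deltas:
    - [0, 0.01, -0.001, 0]
    - [-0.0005, 0.015, 0, 0]
    - [0, 0.015, 0, 0]
    - [0, 0.01, 0, 0]
    - [0, 0.007, 0, 0]
    - [0, 0.004, 0, 0]
    - [0, 0, 0, 0]
    - [0, 0, 0, 0]

```text
time: 25.58
tool_pos: [0.5222, 0.0466, 0.0177]
tcp_rot: [-1.548, 0.314, -0.315]
wrist_force: [0.3, -0.2, 0.2]
width: 0.875
```

```bash
python3 go.py .5215 .0467 .016;python3 snap.py p12 280 190 200 200
```

```text
t25.57 pos [0.5222 0.0466 0.0177] yaw -22.98 tilt [ 8.e-04 -1.e+00  4.e-04] q [0.04 0.22 2.1  0.   0.82 0.44] F [ 0.3 -0.2  0.2] w 74.7
total tool shift [-0.0007  0.0017 -0.0001] turn 0.0004
side 200 115
top 120 125
```

View pics/p12.png

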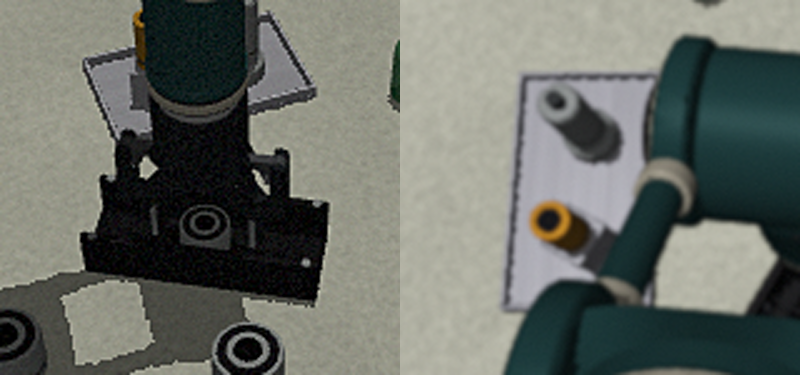

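Request:
arm_command:
  deltas:
    - [0, 0.001, 0, 0]
    - [0, 0, 0, 0]
    - [0, 0, 0, 0]
    - [0, 0, 0, 0]
    - [0, 0, 0, 0]
    - [0, 0, 0, 0]
    - [0, 0, 0, 0]
  fingers: 0.03

```text
time: 26.55
tool_pos: [0.5222, 0.0466, 0.0167]
tcp_rot: [-1.548, 0.314, -0.315]
wrist_force: [-0.9, 0.6, 5.3]
width: 0.495
```

Request:
arm_command:
  deltas:
    - [0, -0.003, 0, 0]
    - [0, -0.01, 0, 0]
    - [0, -0.02, 0, 0]
    - [0, -0.03, 0, 0]
    - [0, -0.03, 0, 0]
    - [0, -0.02, 0, 0]
    - [0, 0, 0, 0]
    - [0, 0, 0, 0]

```text
time: 27.55
tool_pos: [0.5208, 0.0465, 0.1284]
tcp_rot: [-1.548, 0.316, -0.313]
wrist_force: [-0.4, -1.1, -1.6]
width: 0.494
```

```bash
python3 go.py .500 -.2655 .13;python3 snap.py p13 280 190 200 200
```

```text
t27.55 pos [0.5208 0.0465 0.1284] yaw -22.98 tilt [-1.4e-03 -1.0e+00 -7.0e-04] q [ 0.04  0.07  2.03 -0.    1.04  0.44] F [-0.4 -1.1 -1.6] w 42.2
total tool shift [ 0.1026 -0.0016 -0.2953] turn 0.0004
side 200 115
top 120 125
```

View pics/p13.png

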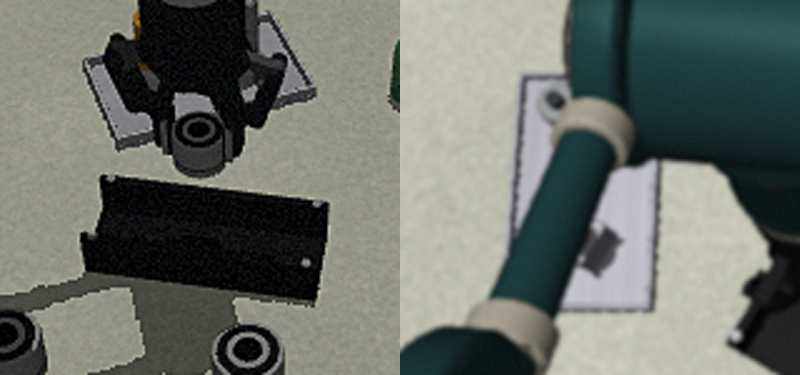

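The bearing is held level. I'm carrying it to the hub.

Request:
arm_command:
  deltas:
    - [0.004, 0, -0.01, 0]
    - [0.008, 0, -0.025, 0]
    - [0.013, 0, -0.04, 0]
    - [0.016, 0, -0.045, 0]
    - [0.016, 0, -0.045, 0]
    - [0.016, 0, -0.045, 0]
    - [0.014, 0, -0.04, 0]
    - [0.01, 0, -0.03, 0]
    - [0.0055, 0, -0.0155, 0]
    - [0, 0, 0, 0]
    - [0, 0.01, 0, 0]
    - [0, 0.02, 0, 0]
    - [0, 0.02, 0, 0]
    - [0, 0.01, 0, 0]
    - [0, 0, 0, 0]
    - [0, 0, 0, 0]

```text
time: 29.65
tool_pos: [0.5014, -0.2655, 0.0699]
tcp_rot: [-1.548, 0.313, -0.315]
wrist_force: [0.7, -1.2, -1.1]
width: 0.493
```

```bash
python3 go.py .500 -.2655 .032;python3 snap.py p14 305 330 450 260
```

```text
t29.65 pos [ 0.5014 -0.2655  0.0699] yaw -22.94 tilt [ 1.1e-03 -1.0e+00 -1.0e-04] q [-0.53  0.22  1.98  0.    0.94 -0.13] F [ 0.7 -1.2 -1.1] w 42.1
total tool shift [-0.0013  0.0379 -0.0006] turn 0.001
side 225 250
top 370 185
```

View pics/p14.png

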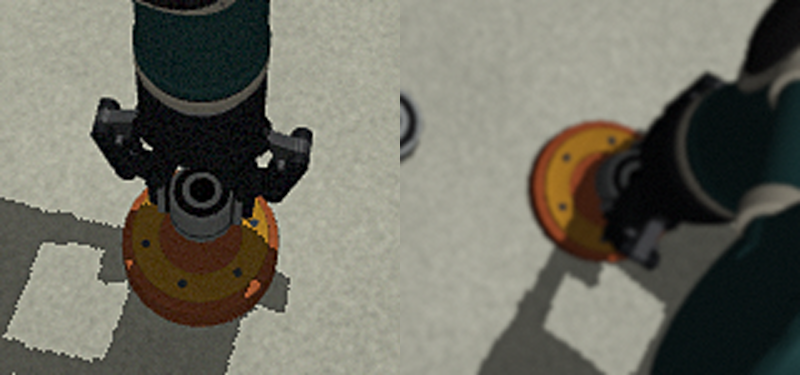

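Run:
```python
from h import *
c=pickle.load(open("p14_side.pkl","rb"))
print(at(c,225+200/2.5-.3,250+188.5/2.5-.3,.0952))
```

```text
[ 0.50105604 -0.26467471  0.0952    ]
```

Request:
arm_command:
  deltas:
    - [-0.0005, 0.01, -0.0013, 0]
    - [0, 0.01, 0, 0]
    - [0, 0.007, 0, 0]
    - [0, 0.003, 0, 0]
    - [0, 0, 0, 0]
    - [0, 0, 0, 0]

```text
time: 30.5
tool_pos: [0.5, -0.2667, 0.0395]
tcp_rot: [-1.548, 0.314, -0.315]
wrist_force: [-0.6, -1.0, -1.0]
width: 0.496
```

```bash
python3 go.py .5005 -.2665 .032;python3 snap.py p15 305 330 450 260
```

```text
t30.50 pos [ 0.5    -0.2667  0.0395] yaw -22.98 tilt [ 5.e-04 -1.e+00 -1.e-04] q [-0.53  0.25  2.   -0.    0.88 -0.13] F [-0.6 -1.  -1. ] w 42.4
total tool shift [0.0004 0.0075 0.0004] turn 0.0004
side 225 250
top 370 185
```

View pics/p15.png

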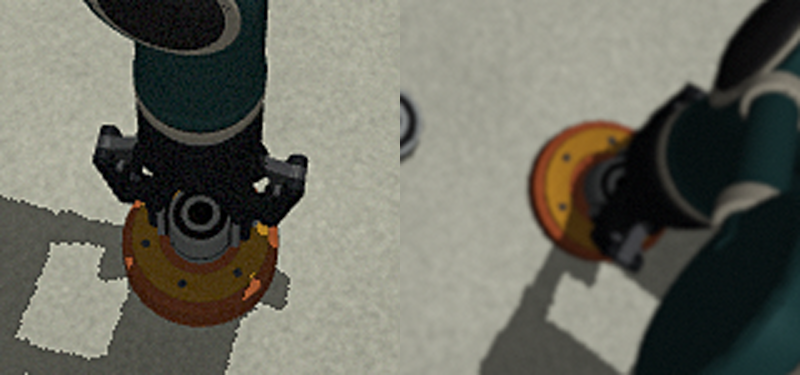

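Request:
arm_command:
  deltas:
    - [0, 0.002, 0, 0]
    - [0, 0.002, 0, 0]
    - [0, 0.001, 0, 0]
    - [0, 0.001, 0, 0]
    - [0, 0, 0, 0]
    - [0, 0, 0, 0]

```text
time: 31.35
tool_pos: [0.4998, -0.2666, 0.0333]
tcp_rot: [-1.548, 0.315, -0.315]
wrist_force: [0.1, -0.9, -2.1]
width: 0.495
```

Request:
arm_command:
  deltas:
    - [0, 0.001, 0, 0]
    - [0, 0, 0, 0]
    - [0, 0, 0, 0]

```text
time: 31.72
tool_pos: [0.4997, -0.2665, 0.0323]
tcp_rot: [-1.548, 0.315, -0.315]
wrist_force: [-0.1, -0.1, -2.2]
width: 0.499
```

Request:
arm_command:
  deltas:
    - [0, 0.001, 0, 0]
    - [0, 0, 0, 0]
    - [0, 0, 0, 0]

```text
time: 32.1
tool_pos: [0.4999, -0.2666, 0.0317]
tcp_rot: [-1.548, 0.314, -0.315]
wrist_force: [-2.9, 0.5, 4.1]
width: 0.492
```

Contact came at TCP z 0.0317 m, exactly where the recess floor should be. I'm releasing.

Request:
arm_command:
  deltas:
    - [0, 0, 0, 0]
    - [0, 0, 0, 0]
    - [0, 0, 0, 0]
    - [0, 0, 0, 0]
    - [0, 0, 0, 0]
  fingers: 0.075

```text
time: 32.72
tool_pos: [0.4998, -0.2665, 0.0313]
tcp_rot: [-1.548, 0.315, -0.315]
wrist_force: [0.1, -0.5, 0.3]
width: 0.876
```

Request:
arm_command:
  deltas:
    - [0, -0.005, 0, 0]
    - [0, -0.015, 0, 0]
    - [0, -0.03, 0, 0]
    - [0, -0.04, 0, 0]
    - [0, -0.04, 0, 0]
    - [0, -0.02, 0, 0]
    - [-0.02, 0, 0.03, 0]
    - [-0.03, 0, 0.05, 0]
    - [-0.03, 0, 0.05, 0]
    - [-0.02, 0, 0.04, 0]
    - [0, 0, 0, 0]
    - [0, 0, 0, 0]

```text
time: 34.22
tool_pos: [0.474, -0.0711, 0.1813]
tcp_rot: [-1.548, 0.314, -0.314]
wrist_force: [0.3, 0.2, -0.6]
width: 0.874
```

```bash
python3 go.py .5123 .2519 .18;python3 snap.py p16 305 330 450 260
```

```text
t34.23 pos [ 0.474  -0.0711  0.1813] yaw -22.92 tilt [ 1.e-04 -1.e+00 -5.e-04] q [-0.2  -0.07  2.07 -0.    1.15  0.2 ] F [ 0.3  0.2 -0.6] w 74.7
total tool shift [-0.0905  0.0011  0.3124] turn 0.0014
side 225 250
top 370 185
```

View pics/p16.png

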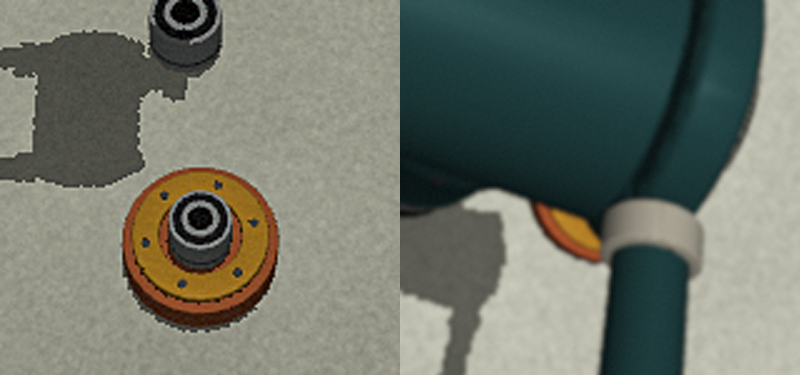

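```bash
python3 - <<'E'
from h import *
c=pickle.load(open("p16_side.pkl","rb"))
print(at(c,225+200.5/2.5-.3,250+218/2.5-.3,.057),at(c,304.6,343.9,.031))
E
sed -i 's/.*//;' /dev/null
```

```text
[ 0.5008349 -0.2670292  0.057    ] [ 0.50021241 -0.26736302  0.031     ]sed: couldn't edit /dev/null: not a regular file
```

The bearing sits upright, within 1 mm of the hub's axis. Next I fetch the spindle.

Request:
arm_command:
  deltas:
    - [0, 0, 0.015, 0]
    - [-0.001, 0, 0.03, 0]
    - [-0.002, 0, 0.045, 0]
    - [-0.002, 0, 0.05, 0]
    - [-0.002, 0, 0.05, 0]
    - [-0.002, 0, 0.05, 0]
    - [-0.002, 0, 0.045, 0]
    - [-0.002, 0, 0.035, 0]
    - [-0.0007, 0, 0.025, 0]
    - [0, 0, 0.014, 0]
    - [0, 0, 0, 0]
    - [0, 0, 0, 0]
  fingers: 0.06

```text
time: 35.83
tool_pos: [0.6013, 0.264, 0.181]
tcp_rot: [-1.548, 0.316, -0.315]
wrist_force: [0.6, 0.3, -0.7]
width: 0.705
```

```bash
python3 go.py .6012 .2648 .0546;python3 snap.py p17 280 160 200 200
```

```text
t35.83 pos [0.6013 0.264  0.181 ] yaw -23.02 tilt [-4.e-04 -1.e+00 -8.e-04] q [ 0.38  0.26  1.7  -0.    1.18  0.78] F [ 0.6  0.3 -0.7] w 60.2
total tool shift [-0.0004  0.1264  0.0008] turn -0.0003
side 200 85
top 120 125
```

View pics/p17.png

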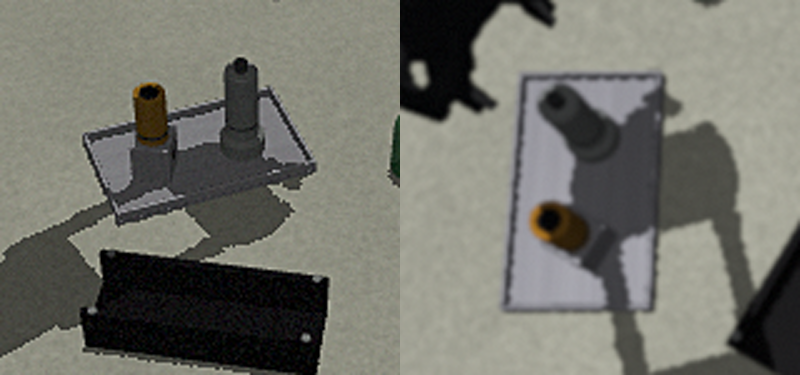

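Request:
arm_command:
  deltas:
    - [0, 0.015, 0.001, 0]
    - [0, 0.03, 0, 0]
    - [0, 0.03, 0, 0]
    - [0, 0.025, 0, 0]
    - [0, 0.015, 0, 0]
    - [0, 0.007, 0, 0]
    - [0, 0.004, 0, 0]
    - [0, 0, 0, 0]
    - [0, 0, 0, 0]

```text
time: 37.05
tool_pos: [0.6027, 0.2661, 0.0563]
tcp_rot: [-1.547, 0.313, -0.316]
wrist_force: [0.7, 0.0, 0.6]
width: 0.702
```

```bash
python3 go.py .6012 .2648 .0546
```

```text
t37.05 pos [0.6027 0.2661 0.0563] yaw -22.97 tilt [ 0.0013 -1.      0.0012] q [0.38 0.38 1.79 0.   0.97 0.78] F [0.7 0.  0.6] w 60.0
total tool shift [-0.0009  0.0017 -0.0018] turn 0.0005
```

Request:
arm_command:
  deltas:
    - [-0.0005, 0.001, -0.0015, 0]
    - [0, 0, 0, 0]
    - [0, 0, 0, 0]
    - [0, 0, 0, 0]

```text
time: 37.55
tool_pos: [0.6009, 0.2646, 0.0543]
tcp_rot: [-1.548, 0.315, -0.315]
wrist_force: [0.5, 0.2, -0.1]
width: 0.702
```

```bash
python3 go.py .6012 .2648 .0546
```

```text
t37.55 pos [0.6009 0.2646 0.0543] yaw -22.97 tilt [ 0. -1.  0.] q [0.38 0.38 1.79 0.   0.96 0.78] F [ 0.5  0.2 -0.1] w 60.0
total tool shift [ 0.0002 -0.0003  0.0003] turn 0.0005
```

Request:
arm_command:
  deltas:
    - [0, 0, 0, 0]
    - [0, 0, 0, 0]
    - [0, 0, 0, 0]
    - [0, 0, 0, 0]
    - [0, 0, 0, 0]
    - [0, 0, 0, 0]
    - [0, 0, 0, 0]
  fingers: 0.02

```text
time: 38.42
tool_pos: [0.6012, 0.2646, 0.0545]
tcp_rot: [-1.548, 0.314, -0.315]
wrist_force: [2.1, -0.3, 0.9]
width: 0.361
```

Request:
arm_command:
  deltas:
    - [0, -0.005, 0, 0]
    - [0, -0.01, 0, 0]
    - [0, -0.02, 0, 0]
    - [0, -0.025, 0, 0]
    - [0, -0.02, 0, 0]
    - [0, -0.01, 0, 0]
    - [0, 0, 0, 0]
    - [0, 0, 0, 0]

```text
time: 39.42
tool_pos: [0.6001, 0.2643, 0.1432]
tcp_rot: [-1.549, 0.316, -0.313]
wrist_force: [-0.4, 0.0, -4.9]
width: 0.357
```

```bash
python3 go.py .578 .0248 .144
```

```text
t39.42 pos [0.6001 0.2643 0.1432] yaw -22.98 tilt [-0.0014 -1.     -0.0013] q [0.38 0.29 1.73 0.   1.12 0.78] F [-0.4  0.  -4.9] w 30.5
total tool shift [ 0.0731 -0.0006 -0.2291] turn 0.0004
```

Request:
arm_command:
  deltas:
    - [0.003, 0, -0.01, 0]
    - [0.007, 0, -0.02, 0]
    - [0.01, 0, -0.035, 0]
    - [0.013, 0, -0.04, 0]
    - [0.013, 0, -0.04, 0]
    - [0.011, 0, -0.035, 0]
    - [0.008, 0, -0.025, 0]
    - [0.005, 0, -0.015, 0]
    - [0.003, 0, -0.009, 0]
    - [0, 0, 0, 0]
    - [0, 0, 0, 0]
    - [0, 0.01, 0, 0]
    - [0, 0.015, 0, 0]
    - [0, 0.005, 0, 0]
    - [0, 0, 0, 0]
    - [0, 0, 0, 0]

```text
time: 41.42
tool_pos: [0.579, 0.0253, 0.1144]
tcp_rot: [-1.548, 0.314, -0.315]
wrist_force: [0.6, 0.2, -4.1]
width: 0.361
```

```bash
python3 go.py .578 .0248 .0606;python3 snap.py p18 280 190 200 200
```

```text
t41.42 pos [0.579  0.0253 0.1144] yaw -22.97 tilt [ 4.e-04 -1.e+00  1.e-04] q [ 0.    0.19  1.93 -0.    1.03  0.4 ] F [ 0.6  0.2 -4.1] w 30.8
total tool shift [-0.0008  0.0538 -0.0009] turn 0.0005
side 200 115
top 120 125
```

View pics/p18.png

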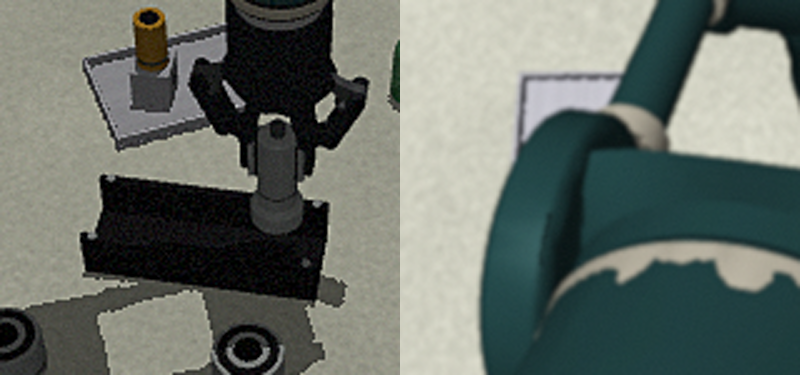

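The spindle is lined up over its place, so I'm lowering it.

Request:
arm_command:
  deltas:
    - [-0.0005, 0.01, -0.001, 0]
    - [0, 0.015, 0, 0]
    - [0, 0.012, 0, 0]
    - [0, 0.007, 0, 0]
    - [0, 0.004, 0, 0]
    - [0, 0.002, 0, 0]
    - [0, 0.001, 0, 0]
    - [0, 0, 0, 0]
    - [0, 0, 0, 0]

```text
time: 42.65
tool_pos: [0.5781, 0.0246, 0.0636]
tcp_rot: [-1.548, 0.314, -0.315]
wrist_force: [-0.6, -0.2, -3.5]
width: 0.358
```

Request:
arm_command:
  deltas:
    - [0, 0.001, 0, 0]
    - [0, 0, 0, 0]
    - [0, 0, 0, 0]

```text
time: 43.02
tool_pos: [0.5778, 0.0245, 0.0623]
tcp_rot: [-1.548, 0.315, -0.315]
wrist_force: [-0.1, 0.6, -3.7]
width: 0.358
```

```bash
python3 go.py .578 .0248 .0606
```

```text
t43.02 pos [0.5778 0.0245 0.0623] yaw -22.98 tilt [-1.e-04 -1.e+00 -0.e+00] q [-0.    0.24  1.96  0.    0.93  0.4 ] F [-0.1  0.6 -3.7] w 30.5
total tool shift [0.0001 0.0017 0.0003] turn 0.0004
```

Request:
arm_command:
  deltas:
    - [0, 0.001, 0, 0]
    - [0, 0.0005, 0, 0]
    - [0, 0, 0, 0]
    - [0, 0, 0, 0]

```text
time: 43.52
tool_pos: [0.5779, 0.0245, 0.0608]
tcp_rot: [-1.548, 0.315, -0.315]
wrist_force: [0.2, 0.6, -5.1]
width: 0.362
```

Request:
arm_command:
  deltas:
    - [0, 0.0005, 0, 0]
    - [0, 0, 0, 0]
    - [0, 0, 0, 0]

```text
time: 43.9
tool_pos: [0.578, 0.0246, 0.0605]
tcp_rot: [-1.548, 0.314, -0.315]
wrist_force: [-0.6, 0.1, -2.3]
width: 0.359
```

Contact (force is falling). I'm releasing and rising, then going to the union at (0.5123, 0.2519).

Request:
arm_command:
  deltas:
    - [0, 0.0005, 0, 0]
    - [0, 0, 0, 0]

```text
time: 44.15
tool_pos: [0.578, 0.0246, 0.0604]
tcp_rot: [-1.548, 0.314, -0.315]
wrist_force: [-2.1, -0.5, 1.9]
width: 0.359
```

Request:
arm_command:
  deltas:
    - [0, 0, 0, 0]
    - [0, 0, 0, 0]
    - [0, 0, 0, 0]
    - [0, 0, 0, 0]
    - [0, 0, 0, 0]
  fingers: 0.06

```text
time: 44.78
tool_pos: [0.5779, 0.0246, 0.0597]
tcp_rot: [-1.548, 0.315, -0.315]
wrist_force: [-0.5, -0.2, -0.2]
width: 0.703
```

Request:
arm_command:
  deltas:
    - [0, -0.01, 0, 0]
    - [0, -0.03, 0, 0]
    - [0, -0.03, 0, 0]
    - [0, -0.03, 0, 0]
    - [0, -0.02, 0, 0]
    - [0, 0, 0, 0]
    - [0, 0, 0, 0]

```text
time: 45.65
tool_pos: [0.5771, 0.0245, 0.1787]
tcp_rot: [-1.548, 0.316, -0.313]
wrist_force: [-0.2, 0.5, -0.2]
width: 0.7
```

```bash
python3 go.py .5123 .2519 .18;python3 snap.py p19 280 190 200 200
```

```text
t45.65 pos [0.5771 0.0245 0.1787] yaw -22.98 tilt [-1.6e-03 -1.0e+00 -7.0e-04] q [-0.    0.12  1.87  0.    1.15  0.4 ] F [-0.2  0.5 -0.2] w 59.8
total tool shift [-0.1484 -0.0012  0.184 ] turn 0.0004
side 200 115
top 120 125
```

View pics/p19.png

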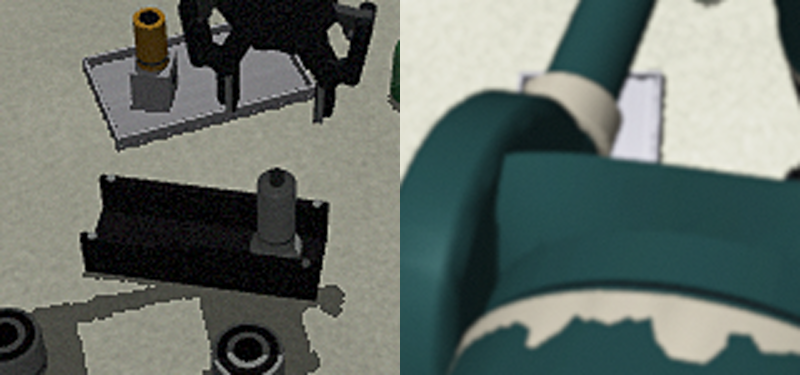

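The spindle is back at the same pixel as at the start (275,178). Now the union.

Request:
arm_command:
  deltas:
    - [-0.008, 0, 0.01, 0]
    - [-0.02, 0, 0.025, 0]
    - [-0.03, 0, 0.038, 0]
    - [-0.032, 0, 0.04, 0]
    - [-0.03, 0, 0.038, 0]
    - [-0.02, 0, 0.023, 0]
    - [-0.0085, 0, 0.01, 0]
    - [0, 0, 0, 0]
    - [0, 0, 0, 0]
    - [0, 0.015, 0, 0]
    - [0, 0.02, 0, 0]
    - [0, 0.015, 0, 0]
    - [0, 0, 0, 0]
    - [0, 0, 0, 0]

```text
time: 47.5
tool_pos: [0.5131, 0.2519, 0.1297]
tcp_rot: [-1.548, 0.315, -0.315]
wrist_force: [-0.6, 0.8, 0.3]
width: 0.702
```

```bash
python3 go.py .5123 .2519 .054;python3 snap.py p20 280 160 200 200
```

```text
t47.50 pos [0.5131 0.2519 0.1297] yaw -22.98 tilt [-1.e-04 -1.e+00 -1.e-04] q [ 0.41  0.16  1.93 -0.    1.06  0.81] F [-0.6  0.8  0.3] w 59.9
total tool shift [-0.0007  0.0757 -0.0003] turn 0.0004
side 200 85
top 120 125
```

View pics/p20.png

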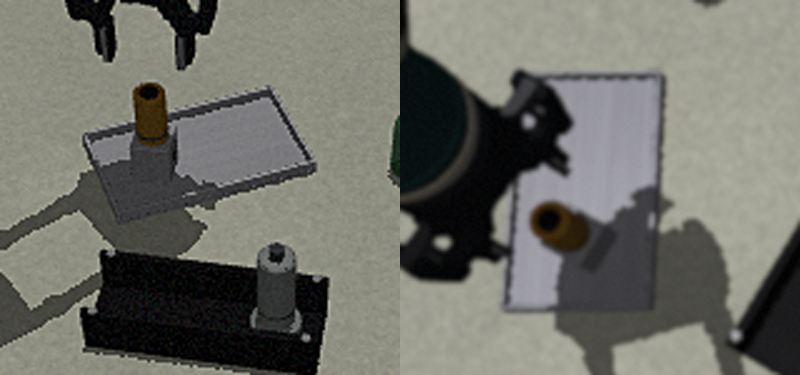

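Request:
arm_command:
  deltas:
    - [-0.0005, 0.015, -0.0005, 0]
    - [0, 0.02, 0, 0]
    - [0, 0.02, 0, 0]
    - [0, 0.01, 0, 0]
    - [0, 0.006, 0, 0]
    - [0, 0.003, 0, 0]
    - [0, 0.001, 0, 0]
    - [0, 0, 0, 0]
    - [0, 0, 0, 0]

```text
time: 48.72
tool_pos: [0.5127, 0.2518, 0.0553]
tcp_rot: [-1.547, 0.314, -0.315]
wrist_force: [-1.2, 0.4, 0.6]
width: 0.702
```

```bash
python3 go.py .5123 .2519 .054
```

```text
t48.73 pos [0.5127 0.2518 0.0553] yaw -22.98 tilt [ 7.e-04 -1.e+00  7.e-04] q [0.41 0.24 1.98 0.   0.91 0.81] F [-1.2  0.4  0.6] w 59.9
total tool shift [-0.0004  0.0013 -0.0001] turn 0.0004
```

Request:
arm_command:
  deltas:
    - [0, 0.001, 0, 0]
    - [0, 0, 0, 0]
    - [0, 0, 0, 0]
    - [0, 0, 0, 0]
    - [0, 0, 0, 0]
    - [0, 0, 0, 0]
    - [0, 0, 0, 0]
  fingers: 0.02

```text
time: 49.6
tool_pos: [0.5126, 0.2517, 0.054]
tcp_rot: [-1.548, 0.314, -0.315]
wrist_force: [0.5, 0.3, 3.0]
width: 0.336
```

Request:
arm_command:
  deltas:
    - [0, -0.005, 0, 0]
    - [0, -0.01, 0, 0]
    - [0, -0.02, 0, 0]
    - [0, -0.025, 0, 0]
    - [0, -0.02, 0, 0]
    - [0, -0.01, 0, 0]
    - [0, 0, 0, 0]
    - [0, 0, 0, 0]

```text
time: 50.6
tool_pos: [0.5116, 0.2513, 0.1427]
tcp_rot: [-1.549, 0.316, -0.313]
wrist_force: [0.4, 0.3, -2.7]
width: 0.339
```

```bash
python3 go.py .4694 .0698 .144
```

```text
t50.60 pos [0.5116 0.2513 0.1427] yaw -22.98 tilt [-0.0013 -1.     -0.0013] q [0.41 0.14 1.92 0.   1.08 0.81] F [ 0.4  0.3 -2.7] w 28.9
total tool shift [ 0.032  -0.0011 -0.1836] turn 0.0004
```

Request:
arm_command:
  deltas:
    - [0.002, 0, -0.01, 0]
    - [0.004, 0, -0.025, 0]
    - [0.006, 0, -0.035, 0]
    - [0.007, 0, -0.04, 0]
    - [0.006, 0, -0.035, 0]
    - [0.004, 0, -0.025, 0]
    - [0.0025, 0, -0.014, 0]
    - [0, 0, 0, 0]
    - [0, 0, 0, 0]
    - [0, 0.01, 0, 0]
    - [0, 0.015, 0, 0]
    - [0, 0.005, 0, 0]
    - [0, 0, 0, 0]
    - [0, 0, 0, 0]

```text
time: 52.35
tool_pos: [0.4697, 0.07, 0.1139]
tcp_rot: [-1.548, 0.314, -0.315]
wrist_force: [-0.0, 0.2, -1.9]
width: 0.332
```

```bash
python3 go.py .4694 .0698 .060;python3 snap.py p21 280 190 200 200
```

```text
t52.35 pos [0.4697 0.07   0.1139] yaw -22.97 tilt [ 2.e-04 -1.e+00  1.e-04] q [ 0.1  -0.01  2.14 -0.    1.01  0.5 ] F [-0.   0.2 -1.9] w 28.4
total tool shift [-0.0002  0.0539 -0.0003] turn 0.0005
side 200 115
top 120 125
```

View pics/p21.png

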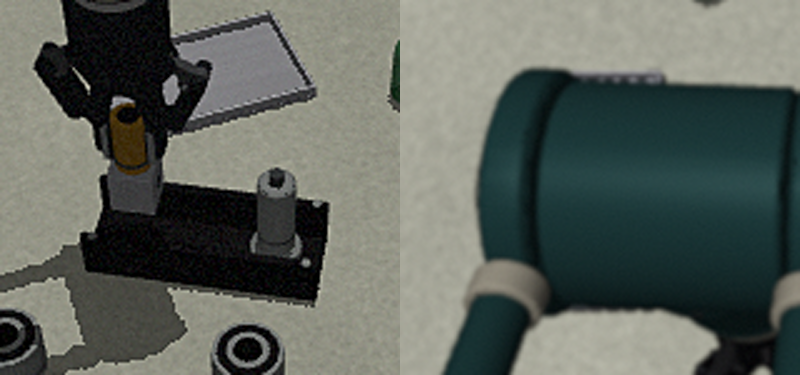

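Request:
arm_command:
  deltas:
    - [0, 0.01, 0, 0]
    - [0, 0.015, 0, 0]
    - [0, 0.012, 0, 0]
    - [0, 0.007, 0, 0]
    - [0, 0.004, 0, 0]
    - [0, 0.002, 0, 0]
    - [0, 0.002, 0, 0]
    - [0, 0, 0, 0]
    - [0, 0, 0, 0]

```text
time: 53.58
tool_pos: [0.4697, 0.07, 0.0621]
tcp_rot: [-1.548, 0.314, -0.315]
wrist_force: [1.0, 0.1, -2.5]
width: 0.333
```

```bash
python3 go.py .4694 .0698 .060
```

```text
t53.58 pos [0.4697 0.07   0.0621] yaw -22.98 tilt [ 4.e-04 -1.e+00  3.e-04] q [0.1  0.06 2.18 0.   0.9  0.5 ] F [ 1.   0.1 -2.5] w 28.4
total tool shift [-0.0002  0.0021 -0.0003] turn 0.0004
```

Request:
arm_command:
  deltas:
    - [0, 0.001, 0, 0]
    - [0, 0.001, 0, 0]
    - [0, 0, 0, 0]
    - [0, 0, 0, 0]

```text
time: 54.08
tool_pos: [0.4697, 0.07, 0.06]
tcp_rot: [-1.548, 0.314, -0.315]
wrist_force: [-0.7, 0.2, 0.1]
width: 0.334
```

Request:
arm_command:
  deltas:
    - [0, 0.0005, 0, 0]
    - [0, 0, 0, 0]

```text
time: 54.32
tool_pos: [0.4697, 0.07, 0.0599]
tcp_rot: [-1.548, 0.314, -0.315]
wrist_force: [-2.2, -0.7, 5.3]
width: 0.336
```

Seated. I'm releasing, rising and moving clear.

Request:
arm_command:
  deltas:
    - [0, 0, 0, 0]
    - [0, 0, 0, 0]
    - [0, 0, 0, 0]
    - [0, 0, 0, 0]
    - [0, 0, 0, 0]
  fingers: 0.06

```text
time: 54.95
tool_pos: [0.4695, 0.0699, 0.0592]
tcp_rot: [-1.548, 0.315, -0.315]
wrist_force: [0.2, 0.6, -0.3]
width: 0.703
```

Request:
arm_command:
  deltas:
    - [0, -0.01, 0, 0]
    - [0, -0.03, 0, 0]
    - [0, -0.03, 0, 0]
    - [0, -0.03, 0, 0]
    - [0, -0.02, 0, 0]
    - [0, 0, -0.02, 0]
    - [0, 0, -0.04, 0]
    - [0, 0, -0.05, 0]
    - [0, 0, -0.05, 0]
    - [0, 0, -0.05, 0]
    - [0, 0, -0.05, 0]
    - [0, 0, -0.05, 0]
    - [0, 0, -0.05, 0]
    - [0.02, 0, -0.04, 0]
    - [0.02, 0, -0.02, 0]
    - [0, 0, 0, 0]
    - [0, 0, 0, 0]

```text
time: 57.08
tool_pos: [0.3421, -0.3315, 0.1793]
tcp_rot: [-1.547, 0.315, -0.314]
wrist_force: [-0.2, 0.8, -0.6]
width: 0.7
```

```bash
python3 go.py .4694 .0698 .060;python3 snap.py p22 280 190 300 200
python3 - <<'E'
import cv2,pickle,numpy as np
a=pickle.load(open("cam0.pkl","rb"))
o=[np.hstack([cv2.resize(f[y:y+110,x:x+150,::-1],None,fx=2.6,fy=2.6,interpolation=cv2.INTER_CUBIC) for f in(a[n]["color"],pickle.load(open(f"p22_{n}.pkl","rb"))["color"])]) for n,x,y in(("side",220,140),("top",230,180))]
cv2.imwrite("pics/cmp.png",np.vstack(o))
f=pickle.load(open("p22_top.pkl","rb"))["color"];cv2.imwrite("pics/topend.png",f[:,:,::-1])
E
```

```text
t57.08 pos [ 0.3421 -0.3315  0.1793] yaw -22.97 tilt [-8.e-04 -1.e+00  6.e-04] q [-0.82 -0.08  2.07  0.    1.15 -0.42] F [-0.2  0.8 -0.6] w 59.8
total tool shift [-0.0393  0.1196  0.4191] turn 0.0005
side 200 115
top 220 125
```

View pics/cmp.png

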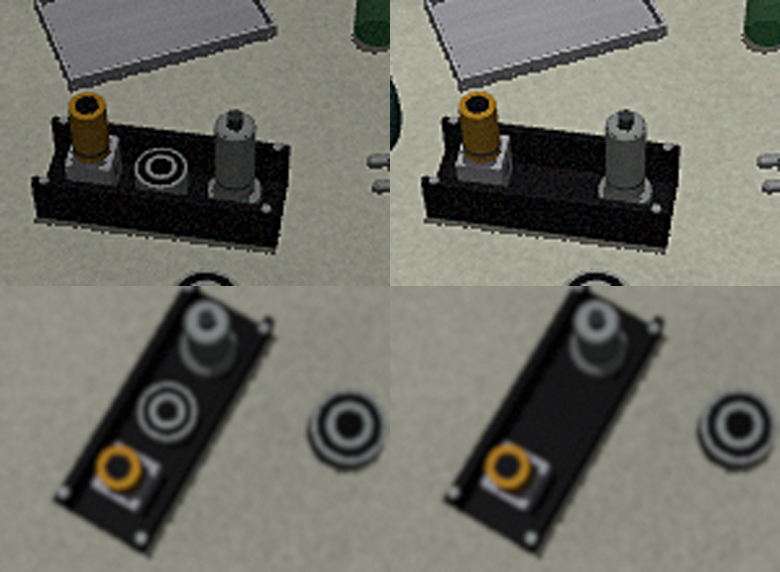

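View pics/topend.png

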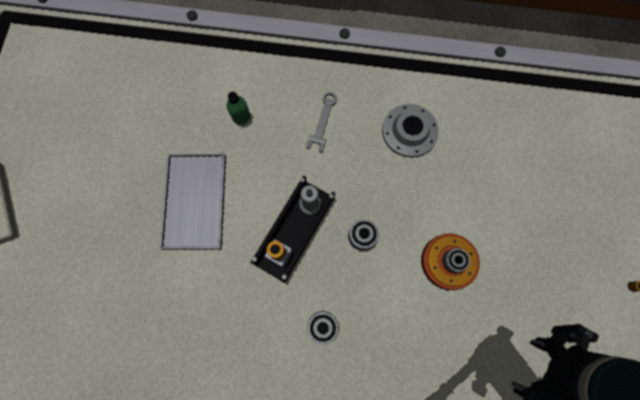

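Run:
```python
from h import *
c=pickle.load(open("p22_top.pkl","rb"))
print(at(c,458,260,.057))
from workcell import job
print(job.finish_job())
```

```text
[ 0.49839954 -0.26582334  0.057     ]
the job is handed in; nothing more can be done
None
```

The job is done and handed in at about 57 s of the 144 s allowed; no verdict was reported.

- **What I did:** I stood the spindle and then the union in the tray. Then I set the small bearing from the channel down in the hub recess. After that I put the spindle and the union back in their own channel places. Each part was lowered until the wrist force showed contact, then released.
- **Spindle and union:** In before/after pictures from both cameras they look upright and in their starting positions, with no visible shift. The gripper positions when I picked them up and put them back agree to within 1 mm.
- **Bearing:** It is upright and on the recess floor; contact came at the expected height. It is about 1 mm off the hub's axis by the side camera and 2 mm by the top camera, against the 9 mm allowed.
- **Bystanders:** In the final top view the flange, bottle, wrench and the two larger decoy bearings are where they started. The arm ended clear of everything.
- **Disagreement:** The two cameras differed by 1–5 mm on the same points, because of their calibration. I averaged them for the gripping positions, and the grips came out centred.

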